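# Catch the falling lid of the pigment tin and lower it shut

## Task

The lid of the red enamelled pigment tin leans back open past upright on a loose hinge, and slams if it is let fall. Push it over forwards with a fingertip from behind, catch it on another finger while it is still more than half open, let it rest there a moment, then lower it on that finger until the tin is fully shut, gently and without a bang; do not pinch or grip the lid. Leave the tin standing where it is and the pots and the cup round it alone, and end with the hand clear of everything.

Things in the scene. Friction and masses are not known exactly. Their poses are not given: they have to be found in the camera images.
- tin: Red enamelled flat tin, loose on the table, about 0.9 kg. Tray 95 (x) x 150 (y) x 34 (z) mm, walls 2 mm. Origin: centre of its underside; z up; its front (-x) faces the robot, turned up to 0.35 rad either way; the hinge is at its back (+x). The front wall stands at x = -47 mm; the rim is 34 mm and the inner floor 1.6 mm above the underside. Flat colour pans lie in it.
- hinge (a point): Point on the hinge axis, half-way along it: 50.4 mm behind the tin's origin (+x) and 33.6 mm above its underside. The axis runs along the tin's y. Axes as the tin's.
- tin_lid (a joint): Opening angle of the lid, rad: 0 fully shut (level on the rim), 1.57 upright, 1.92 the open stop, where it rests at the start, leaning away from the robot. The lid weighs about 70 g; the hinge is loose: above about 1.65 the lid falls back open, below about 1.5 it falls shut towards the robot in under half a second unless something holds it.
- tab (a point): Middle of the front face of the small lift tab at the middle of the lid's free edge; moves with the lid. Shut, it lies 52.4 mm in front of the tin's origin and 31 mm above its underside: 103 mm from the hinge axis. The tab is 20 mm wide (y), 3.5 mm thick, and stands 3 mm out from the lid's front lip. Open at 1.92 it is about 130 mm above the table.
- lid_top (a point): Centre of the lid's outer face; moves with the lid. Its axes lie as the tin's when shut. The lid is a flat sheet 2 mm thick, 153 mm wide along the hinge, its outer face 36 mm above the tin's underside when shut. Along the free edge a lip 2 mm thick hangs 11 mm below the outer face, on the inner side; 9 mm lips run down both sides.
- pot_left: Pigment pot with a blue cap, 49 mm across, 62 mm tall, standing to the left of the tin; origin at the centre of its underside. Leave alone.
- pot_back: Pigment pot with a white cap, 42 mm across, 53 mm tall, standing behind the tin and to its right; origin at the centre of its underside. Leave alone.
- cup: Pale unglazed cup, 68 mm across, 48 mm tall, standing to the right of the tin; origin at the centre of its underside. Leave alone.
Things that resemble listed ones, but are neither listed nor needed, are in the scene too. Leave any green look-alike of the tin alone.

How it is judged:
On the way, in this order (a step that is already met when the one before it is completed fails the run):
1. the lid has come forward past upright and rests, caught, on a finger while still more than half open (0.8 to 1.5 rad, turning slower than 0.6 rad/s) for 0.2 s (value of joint tin_lid between 0.8 and 1.5 rad and velocity of joint tin_lid between -0.6 and 0.6 rad/s and contact force between the fingers and tin above 0.05 N), for 0.2 s.
2. the lid is fully shut (within 0.05 rad) (value of joint tin_lid below 0.05 rad), for 0.2 s.
At the end, for the whole second after the job is handed in: The lid is within 0.05 rad of shut, the tin stands level and at rest within 20 mm of where it stood, and the pots and the cup are within 20 mm of where they stood (value of joint tin_lid below 0.05 rad and distance of each of tin, pot_left, pot_back, cup from where it was at the start of the episode below 0.02 m and angle between tin's own z axis and vertical below 0.05 rad and linear speed of tin below 0.01 m/s); the robot touches nothing.
It fails at once if the lid fell or slammed: it closed faster than 3 rad/s (0.3 m/s at its free edge) in the lower half of its travel (below 0.75 rad) (value of joint tin_lid below 0.75 rad and velocity of joint tin_lid below -3 rad/s).
It fails at once if the tin or its lid was pinched, gripped or pressed hard (over 8 N from the fingers) (contact force between the fingers and tin above 8 N).
It fails at once if the tin was lifted or tipped (15 mm, 0.2 rad) or shoved (30 mm) (height (world z) of tin above 0.015 m or angle between tin's own z axis and vertical above 0.2 rad or distance of tin from where it was at the start of the episode above 0.03 m).
It fails at once if a pot or the cup was moved or tipped (distance of any of pot_left, pot_back, cup from where it was at the start of the episode above 0.025 m or angle between any of pot_left, pot_back, cup's own z axis and vertical above 0.3 rad).
It also fails if it takes over 54 s, if anything falls off the work surface, if the arm or the gripper's body presses on something with over 40 N, if the wrist force passes 120 N, or if a joint passes its speed limit or range.

## Robot

A 6-joint arm with a two-finger parallel gripper is mounted at the origin on a cart in front of the work surface, level with it; the furniture and walls round the work are solid. World frame = base frame: x ahead of the robot, y to its left, z up, the work surface at z = 0. Lengths are in m, angles in rad, forces in N, time in s.
With the tool pointing down it reaches from about 0.375 to 0.9 m from the base axis. Payload 3.1 kg.
Tool frame: the origin (TCP) lies midway between the tips of the shut fingers; the grasp point (between the pads) lies 19 mm behind it (robot.grip_depth is the distance from the TCP to the grasp point, in m); z points along the fingers, y is the direction in which the jaws open and shut (so a half turn about z gives the same grasp; the last joint's range is limited). The gripper opens to 87 mm and grips with 3 to 60 N. Pads are 19 mm wide; open, the fingers measure 117 mm over their backs; the gripper's body (75 mm by 190 mm) begins 51 mm behind the grasp point.
Start: joints at [-1.389, 0.527, 1.433, -0, 1.181, -0.178], TCP at [0.22, -0.585, 0.223] pointing down, gripper open.
Joint ranges: [-3.08, 3.08], [-0.75, 2.2], [0.22, 2.44], [-1.43, 4.57], [0, 2.65], [-2.85, 2.85]. Speed limits (rad/s): [2.79, 2.79, 3.14, 3.14, 3.14, 3.14].

## Interface

Orientations are given as a unit quaternion [x, y, z, w].
In Python, from rig import robot gives the robot as it stands.
- The arm moves only by the tool carry_out, never from a script. Its arguments are lists of equal length, an entry for each row: "dr": the turn, a rotation vector about the world's x, y, z in rad, a list of three; "translation": the shift along the world's x, y, z in cm, a list of three; "grip": the opening, from 0 (shut) to 1 (fully open). A call has 1 to 20 rows; each row is the pose to reach, as a shift and turn from the pose commanded when the call began; what a row does not reach only later rows make up. A row lasts 1/12 s, in which the tool goes at most 41.7 mm and 7.16 degrees, less where a joint would pass 70% of its speed; a pose out of reach is approached as far as the arm can. A call with a gripper value outside its range is refused whole. The fingers move at their own pace and stop on an object; "newtons" is the grip in N (left out, the last holds). Time passes only in rows, so rows that repeat a pose let the fingers close. It gives the time, the measured TCP pose, the force and the opening at its end, in the units of the state.
- robot.get_obs(): the state, without advancing time (a new reading comes with each control period).
- robot.camera(name): name is "scene" or "side" or "wrist"; returns a dict with "color" (480x640x3 uint8, blue, green, red), "camera_matrix" (3x3 intrinsics, pixels), "dist_coeffs" ([k1, k2, p1, p2, k3] as OpenCV has them; the pictures are not rectified), "T" (4x4, takes a point from camera to world coordinates). Camera axes: x right, y down, z forward; pixel columns grow to the right and rows downward; lengths in m; the calibration is good to about 2 mm. A picture is of the moment at which its call begins. There is no depth.
- robot.hand_in(): hands the job in, once; it reports no verdict.
The state is a dict: "time": time; "q": joint angles; "joint_velocities": joint speeds; "joint_torque": joint torques, N m; "position": TCP position; "tool_rot": TCP orientation; "ft_force": force on the tool from outside, world axes, zero at the start; "moment": the same for the moment, N m; "grip_width": finger opening in m.
Only numpy, scipy, OpenCV 4.12 (cv2) and the standard library are available. Lean on these libraries where they do the work, as an engineer would, in place of code of your own. Each camera call takes 0.05 s, during which the arm holds its last target. There are 200 camera calls.

## Working session

There is one attempt and no reset: what is moved stays moved. The work goes in short steps, Python scripts to look and compute and a tool call to move; the robot and the scene stay as the last step left them, time stands still between calls to the robot, and variables do not carry over. Pictures are saved under pics/ and viewed, about 8 in all and at most 12, crops included, and the job is handed in when it is done.

Besides the shell and the picture viewer there is one more tool, called after "Request:" by a JSON object that holds its "op" and its "data". carry_out: Moves the arm, as the interface text tells. Its arguments: {"type":"object","properties":{"dr":{"type":"array"},"translation":{"type":"array"},"grip":{"type":"array"},"newtons":{"type":"number"}},"required":["dr","translation","grip"]}

```bash
mkdir -p pics; ls; python3 - <<'E'
from rig import robot
import cv2,numpy as np
o=robot.get_obs(); print(o['time'],o['position'],o['tool_rot'],o['grip_width'])
for n in("scene","side"):
    c=robot.camera(n); cv2.imwrite(f"pics/{n}0.png",c['color'])
    np.savez(f"{n}0.npz",**c); print(n,c['camera_matrix'].round(1).tolist(),c['dist_coeffs'],c['T'].round(3).tolist())
E
```

```text
pics
0.0 [ 0.21994454 -0.58424782  0.22157344] [ 9.83863622e-01  1.78916717e-01 -6.87475493e-06 -1.08681000e-03] 0.08679835520529487
scene [[514.6, 0.0, 318.2], [0.0, 514.6, 239.1], [0.0, 0.0, 1.0]] [0.0227488 0.        0.        0.        0.       ] [[-0.748, -0.483, 0.455, 0.19], [-0.663, 0.529, -0.529, 0.692], [0.015, -0.698, -0.716, 0.854], [0.0, 0.0, 0.0, 1.0]]
side [[501.5, 0.0, 315.9], [0.0, 501.5, 238.1], [0.0, 0.0, 1.0]] [-0.01214196  0.          0.          0.          0.        ] [[-0.993, -0.08, 0.085, 0.593], [-0.116, 0.665, -0.738, 0.765], [0.002, -0.743, -0.67, 0.699], [0.0, 0.0, 0.0, 1.0]]
```

View pics/scene0.png

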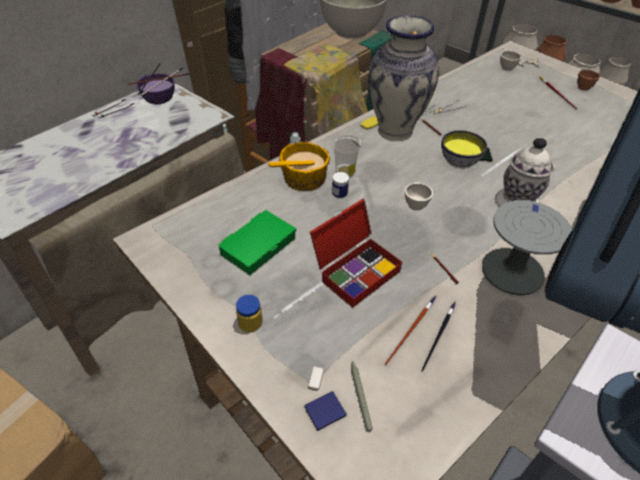

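View pics/side0.png

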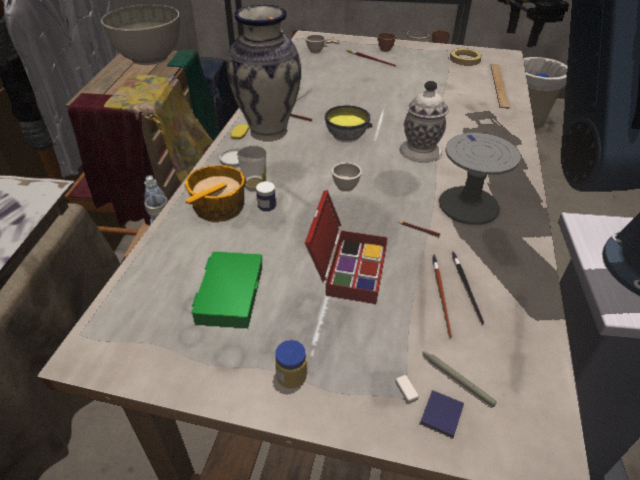

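Two tins are visible: the red one, open, with colour pans (scene about (360,260), side about (345,250)), and a shut green look-alike (scene (258,241), side (229,288)). The red one fits the description. The blue-capped pot is at scene (249,313), the white-capped one at (341,185) and the cup at (418,195). I'll enlarge the red tin in both views to confirm and measure it.

```bash
python3 - <<'E'
import cv2,numpy as np
a=cv2.imread("pics/scene0.png")[190:310,295:415]; b=cv2.imread("pics/side0.png")[185:305,285:405]
f=lambda i:cv2.resize(i,None,fx=3.3333,fy=3.3333,interpolation=cv2.INTER_CUBIC)
m=np.hstack([f(a),f(b)])
cv2.imwrite("pics/crop0.png",m)
E
```

```text
(no output)
```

View pics/crop0.png

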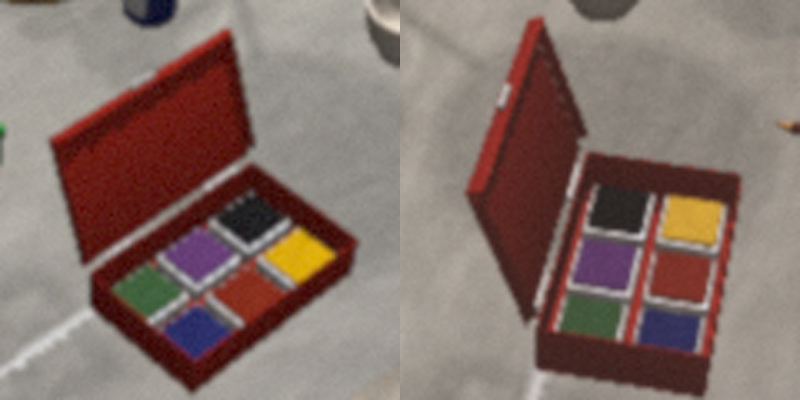

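The crop confirms it: a red tray with pans, its lid leaning back and a pale tab on the free edge. I'll fit the tin's pose to the corners and place the neighbours.

```bash
cat > h.py <<'E'
import cv2,numpy as np
from scipy.spatial.transform import Rotation as R
def proj(c,P):
    T=np.linalg.inv(c['T']); r=cv2.Rodrigues(T[:3,:3])[0]
    return cv2.projectPoints(np.atleast_2d(np.float64(P)),r,T[:3,3],c['camera_matrix'],c['dist_coeffs'])[0][:,0]
def ray_z(c,uv,z):
    n=cv2.undistortPoints(np.float64([[uv]]),c['camera_matrix'],c['dist_coeffs'])[0,0]
    d=c['T'][:3,:3]@[n[0],n[1],1]; o=c['T'][:3,3]
    return o+d*(z-o[2])/d[2]
def lidpt(x,z,th,y=0): # point given in shut tin frame -> opened
    dx,dz=x-.0504,z-.0336
    return np.array([.0504+dx*np.cos(th)+dz*np.sin(th),y,.0336-dx*np.sin(th)+dz*np.cos(th)])
def w(p,P):
    c,s=np.cos(p[2]),np.sin(p[2]); P=np.atleast_2d(P)
    return np.c_[p[0]+c*P[:,0]-s*P[:,1],p[1]+s*P[:,0]+c*P[:,1],P[:,2]]
E
python3 - <<'E'
from h import *
from scipy.optimize import least_squares
S=np.load('scene0.npz');D=np.load('side0.npz')
a,b=.0475,.075
P={'FLb':(-a,b,0),'BLb':(a,b,0),'FRb':(-a,-b,0),'FRr':(-a,-b,.034),'BRr':(a,-b,.034),'BLr':(a,b,.034)}
LL=lidpt(-.0494,.036,1.92,.0765);LR=lidpt(-.0494,.036,1.92,-.0765)
P['LL']=LL;P['LR']=LR;P['tab']=lidpt(-.0524,.031,1.92,0)
s={'FLb':(193,391),'BLb':(95,307),'FRb':(353,266),'FRr':(357,242),'BRr':(253,163),'LL':(51,138),'LR':(228,32),'tab':(143,78)}
d={'BRr':(188,152),'FRr':(340,175),'FLb':(304,395),'BLb':(138,368),'LL':(70,190),'LR':(140,18),'tab':(103,95)}
def res(p,v=0):
    r=[]
    for c,m,off in((S,s,(295,190)),(D,d,(285,185))):
        for k,uv in m.items():
            e=proj(c,w(p,P[k]))[0]-(np.array(uv)/3.3333+off); r+=list(e)
            if v: print(k,e.round(1))
    return r
q=least_squares(res,[.6,.1,0],loss='soft_l1'); print(q.x); res(q.x,1); np.save('tin.npy',q.x)
for n,us,ud,z in(('left top',(249,303),(291,350),.062),('back top',(341,178.5),(265,189),.053),('cup rim',(418.5,189),(347,171),.048)):
    A,B=ray_z(S,us,z),ray_z(D,ud,z); 
    c,sn=np.cos(q.x[2]),np.sin(q.x[2]); m=(A+B)/2-[q.x[0],q.x[1],0]
    print(n,A.round(4),B.round(4),'in tin',(c*m[0]+sn*m[1]).round(3),(-sn*m[0]+c*m[1]).round(3))
E
```

```text
[ 0.58792446  0.08175611 -0.10594321]
FLb [-0.   1.1]
BLb [-2.  -0.5]
FRb [0.4 1.7]
FRr [ 1.3 -1.5]
BRr [ 0.2 -1.5]
LL [-1.4 -1. ]
LR [-1.3 -2.5]
tab [-0.1 -0.9]
BRr [ 0.9 -0.6]
FRr [ 2.4 -0.5]
FLb [1.8 1.3]
BLb [0.4 0.6]
LL [-1.   0.8]
LR [-3.  -0.5]
tab [ 1.2 -0.5]
left top [0.6781 0.3234 0.062 ] [0.6817 0.3203 0.062 ] in tin 0.066 0.248
back top [ 0.7956 -0.0933  0.053 ] [ 0.8022 -0.0903  0.053 ] in tin 0.228 -0.15
cup rim [ 0.6351 -0.1945  0.048 ] [ 0.6318 -0.1867  0.048 ] in tin 0.074 -0.266
```

```bash
python3 - <<'E'
from h import *
D=np.load('side0.npz');S=np.load('scene0.npz')
print('wheel base',ray_z(D,(470,205),0),ray_z(S,(514,272),0),'jar',ray_z(D,(424,150),0),'green',ray_z(D,(233,275),.036))
for z in(.1,.14,.18):print(z,ray_z(D,(483,150),z),ray_z(S,(532,226),z))
p=np.load('tin.npy'); print('pre',w(p,(.081,0,.3)))
E
```

```text
wheel base [ 0.3502785 -0.15637    0.       ] [ 0.34911438 -0.15310371  0.        ] jar [ 0.44337483 -0.37619646  0.        ] green [0.81540393 0.15274432 0.036     ]
0.1 [ 0.33433586 -0.2289314   0.1       ] [ 0.36183722 -0.19806079  0.1       ]
0.14 [ 0.35161156 -0.16252702  0.14      ] [ 0.35274147 -0.15087389  0.14      ]
0.18 [ 0.36888727 -0.09612264  0.18      ] [ 0.34364571 -0.103687    0.18      ]
pre [[0.66847031 0.07319076 0.3       ]]
```

The turntable (top about z 0.14) and the jar lie under the way across, so I'll raise the hand first and then cross over.

Request:
{"op": "carry_out", "data": {"dr": [[0, 0, 0], [0, 0, 0], [0, 0, 0], [0, 0, 0], [0, 0, 0.1], [0, 0, 0.2], [0, 0, 0.3], [0, 0, 0.4], [0, 0, 0.5], [0, 0, 0.6], [0, 0, 0.7], [0, 0, 0.8], [0, 0, 0.9], [0, 0, 1.0], [0, 0, 1.1], [0, 0, 1.1], [0, 0, 1.1], [0, 0, 1.1], [0, 0, 1.1], [0, 0, 1.1]], "translation": [[0, 0, 4], [0, 0, 8], [0, 0, 12], [0, 0, 15], [2, 3, 15], [4, 6, 15], [6.5, 9.5, 15], [9, 13, 15], [11, 16.5, 15], [13.5, 20, 15], [16, 23.5, 15], [18, 27, 15], [20.5, 30, 15], [23, 33.5, 15], [25, 37, 15], [27.5, 40, 15], [29.5, 43.5, 15], [32, 47, 15], [34, 50, 15], [36, 53.5, 15]], "grip": [0.8, 0.46, 0.46, 0.46, 0.46, 0.46, 0.46, 0.46, 0.46, 0.46, 0.46, 0.46, 0.46, 0.46, 0.46, 0.46, 0.46, 0.46, 0.46, 0.46]}}

```text
time: 1.77
position: [0.5808, -0.0484, 0.372]
tool_rot: [0.745, 0.667, -0.0, -0.0]
ft_force: [0.9, 0.0, -0.1]
grip_width: 0.0397
```

Request:
{"op": "carry_out", "data": {"dr": [[0, 0, 0], [0, 0, 0], [0, 0, 0], [0, 0, 0], [0, 0, 0], [0, 0, 0], [0, 0, 0], [0, 0, 0], [0, 0, 0], [0, 0, 0]], "translation": [[2.5, 4, 0], [5, 8, 0], [7, 11, -2], [8.8, 12.3, -5], [8.8, 12.3, -8], [8.8, 12.3, -11], [8.8, 12.3, -14], [8.8, 12.3, -17], [8.8, 12.3, -17], [8.8, 12.3, -17]], "grip": [0.46, 0.46, 0.46, 0.46, 0.46, 0.46, 0.46, 0.46, 0.46, 0.46]}}

```text
time: 2.6
position: [0.6666, 0.0731, 0.2004]
tool_rot: [0.745, 0.667, -0.002, -0.002]
ft_force: [0.3, -0.3, 0.2]
grip_width: 0.04
```

```bash
cat > pic.py <<'E'
import sys
from rig import robot
from h import *
n=sys.argv[1]; p=np.load('tin.npy'); o=robot.get_obs()
print(o['time'],o['position'].round(4) if hasattr(o['position'],'round') else o['position'],o['ft_force'],o['grip_width'])
out=[]
for cam,(x,y) in(('scene',(290,160)),('side',(275,150))):
    c=robot.camera(cam); np.savez(f'{cam}_{n}.npz',**c); im=c['color']
    out.append(cv2.resize(im[y:y+150,x:x+130],(400,462),interpolation=cv2.INTER_CUBIC))
cv2.imwrite(f'pics/{n}.png',np.hstack(out))
E
python3 pic.py a
```

```text
2.6 [0.6666 0.0731 0.2004] [ 0.32537638 -0.25480164  0.18833785] 0.04004368214498678
```

View pics/a.png

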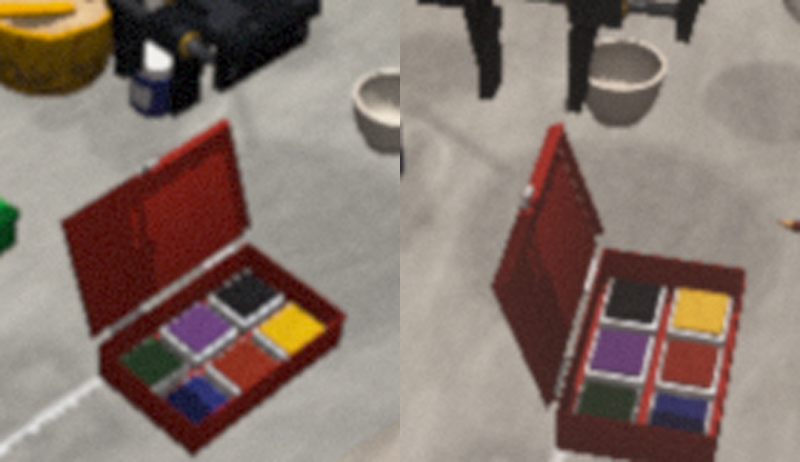

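Scene (left): the fingers hang above and behind the lid. Side (right): the rear fingertip is at crop (488,97) and the front one at (577,110), with the lid's tab at (527,190), between them in x. I'll compare that with the projected positions.

```bash
python3 - <<'E'
from h import *
D=np.load('side_a.npz');S=np.load('scene_a.npz'); p=np.load('tin.npy')
# predicted tips from measured TCP
t=np.array([.6666,.0731,.2004]); c,s=np.cos(p[2]),np.sin(p[2]); j=np.array([c,s,0])
sc=lambda uv,ox:((uv-np.array([ox[0],ox[1]]))*3.0769).round(0)
for n,d in(('rear in',.02),('rear out',.035),('front in',-.02),('front out',-.035)):
    print(n,'side',sc(proj(D,t+j*d)[0],(275,150))+[400,0],'scene',sc(proj(S,t+j*d)[0],(290,160)))
for n,q in(('tab',lidpt(-.0524,.031,1.92)),('LL',lidpt(-.0494,.036,1.92,.0765)),('LR',lidpt(-.0494,.036,1.92,-.0765))):
    P=w(p,q); print(n,P.round(4),'side',sc(proj(D,P)[0],(275,150))+[400,0],'scene',sc(proj(S,P)[0],(290,160)))
E
```

```text
rear in side [502.  92.] scene [135.  70.]
rear out side [476.  89.] scene [119.  59.]
front in side [573. 102.] scene [178. 100.]
front out side [600. 105.] scene [195. 112.]
tab [[0.6706 0.073  0.1311]] side [530. 194.] scene [147. 162.]
LL [[0.6823 0.1486 0.1266]] side [492. 286.] scene [ 58. 217.]
LR [[ 0.6661 -0.0035  0.1266]] side [551. 123.] scene [222. 114.]
```

Request:
{"op": "carry_out", "data": {"dr": [[0, 0, 0], [0, 0, 0], [0, 0, 0], [0, 0, 0], [0, 0, 0], [0, 0, 0], [0, 0, 0], [0, 0, 0]], "translation": [[0.1, 0, -2], [0.2, 0, -4], [0.2, 0, -5.5], [0.2, 0, -7], [0.2, 0, -8], [0.2, 0, -9], [0.2, 0, -9], [0.2, 0, -9]], "grip": [0.46, 0.46, 0.46, 0.46, 0.46, 0.46, 0.46, 0.46]}}

```text
time: 3.37
position: [0.6706, 0.073, 0.1133]
tool_rot: [0.745, 0.667, 0.0, 0.0]
ft_force: [0.1, -0.0, -0.4]
grip_width: 0.0402
```

```bash
python3 pic.py b
```

```text
3.3667 [0.6706 0.073  0.1133] [ 0.08957482 -0.01737909 -0.3849482 ] 0.04021292410221968
```

View pics/b.png

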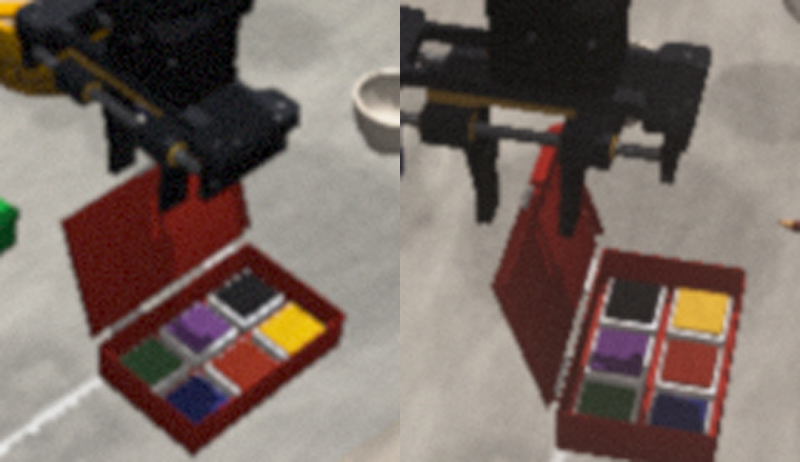

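Side (right): the rear fingertip is at (485,222), the front one at (567,235), and the lid edge with its tab (525,195) lies between them without contact. Next I'll narrow the gap to about 27 mm without touching the lid, then sweep forwards along the tin's -x and hold.

Request:
{"op": "carry_out", "data": {"dr": [[0, 0, 0], [0, 0, 0], [0, 0, 0], [0, 0, 0], [0, 0, 0], [0, 0, 0], [0, 0, 0], [0, 0, 0], [0, 0, 0], [0, 0, 0], [0, 0, 0], [0, 0, 0], [0, 0, 0], [0, 0, 0], [0, 0, 0], [0, 0, 0], [0, 0, 0], [0, 0, 0], [0, 0, 0], [0, 0, 0]], "translation": [[0, 0, 0], [0, 0, 0], [-0.5, 0.05, 0], [-1.0, 0.1, 0], [-1.5, 0.15, 0], [-2.0, 0.2, 0], [-2.5, 0.25, 0], [-3.1, 0.3, 0], [-3.8, 0.4, 0], [-4.6, 0.5, 0], [-5.4, 0.55, 0], [-6.0, 0.6, 0], [-6.5, 0.7, 0], [-6.8, 0.7, 0], [-6.8, 0.7, 0], [-6.8, 0.7, 0], [-6.8, 0.7, 0], [-6.8, 0.7, 0], [-6.8, 0.7, 0], [-6.8, 0.7, 0]], "grip": [0.38, 0.31, 0.31, 0.31, 0.31, 0.31, 0.31, 0.31, 0.31, 0.31, 0.31, 0.31, 0.31, 0.31, 0.31, 0.31, 0.31, 0.31, 0.31, 0.31]}}

```text
time: 5.13
position: [0.6023, 0.08, 0.1125]
tool_rot: [0.745, 0.667, 0.0, 0.0]
ft_force: [0.6, 0.7, -0.6]
grip_width: 0.0266
```

```bash
python3 pic.py c
```

```text
5.1333 [0.6023 0.08   0.1125] [ 0.567307    0.67209001 -0.62680641] 0.026556897742360534
```

View pics/c.png

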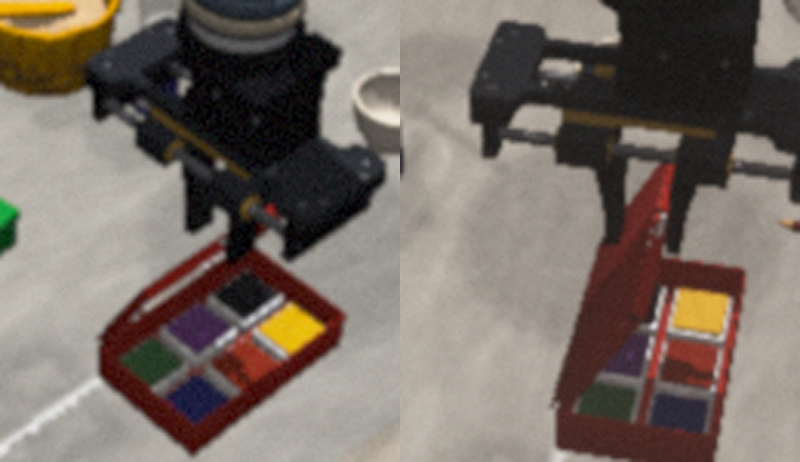

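The lid has come forward and rests on the front finger. In the side view its top edge is at (670,165), against the front finger (678,245). The tin's corners have not moved. I'll check the lid angle against the finger geometry and plan the lowering.

```bash
cat > plan.py <<'E'
from h import *
from scipy.optimize import brentq
p=np.load('tin.npy'); c,s_=np.cos(p[2]),np.sin(p[2])
C=lambda th:lidpt(-.0484,.025,th)
def tcp(th,s,t,wd):
    P=C(th)+s*np.array([np.sin(t),0,-np.cos(t)])
    return w(p,P+wd/2*np.array([np.cos(t),0,np.sin(t)]))[0],P
def table(rows,cmd,t0):
    for th,s,t,wd in rows:
        T,P=tcp(th,s,t,wd); d=(T-cmd)*100; a=-(t-t0)
        clr=(wd*np.sin(t+th)-s*np.cos(t+th))*1000
        print(f"th {th:.2f} t {t:.2f} dr[{-a*s_*1:.3f},{a*c:.3f},0] tr[{d[0]:.2f},{d[1]:.2f},{d[2]:.2f}] g {wd/.087:.2f} tip {P[0]*1000:.0f},{P[2]*1000:.0f} clr {clr:.0f} body z {(T[2]+.07*np.cos(t)-.095*np.sin(t))*1000:.0f}")
E
python3 - <<'E'
from plan import *
m=np.array([.6023,.08,.1125]); d=m-[p[0],p[1],0]; x=c*d[0]+s_*d[1]; print('tcp tin x',x,'y',-s_*d[0]+c*d[1])
ff=x-.0133
th=brentq(lambda t:C(t)[0]-ff,.5,1.6); print('theta',th,'s',C(th)[2]-.1125)
D=np.load('side_c.npz');S=np.load('scene_c.npz')
j=np.array([c,s_,0])
f=lambda P:print(((proj(D,P)[0]-[275,150])*3.0769+[400,0]).round(0),((proj(S,P)[0]-[290,160])*3.0769).round(0))
print('front in/out, rear in/out'); [f(m+j*k) for k in(-.0133,-.0283,.0133,.0283)]
print('LL,LR,tab'); [f(w(p,lidpt(-.0494,.036,th,y))) for y in(.0765,-.0765,0)]
rows=[]
for k in range(13): rows.append((th,C(th)[2]-.1125,0,.0266+.0036*k))
table(rows,np.array([.602,.08,.113]),0)
E
```

```text
tcp tin x 0.014480640473410893 y -0.00022612434538926652
theta 1.1382960905148047 s 0.007197936373599334
front in/out, rear in/out
[667. 239.] [233. 246.]
[693. 242.] [250. 259.]
[622. 232.] [204. 225.]
[597. 228.] [188. 213.]
LL,LR,tab
[629. 309.] [139. 282.]
[672. 141.] [303. 172.]
[652. 220.] [224. 225.]
th 1.14 t 0.00 dr[-0.000,0.000,0] tr[0.03,0.02,-0.05] g 0.31 tip 1,112 clr 21 body z 182
th 1.14 t 0.00 dr[-0.000,0.000,0] tr[0.21,0.00,-0.05] g 0.35 tip 1,112 clr 24 body z 182
th 1.14 t 0.00 dr[-0.000,0.000,0] tr[0.39,-0.02,-0.05] g 0.39 tip 1,112 clr 28 body z 182
th 1.14 t 0.00 dr[-0.000,0.000,0] tr[0.57,-0.03,-0.05] g 0.43 tip 1,112 clr 31 body z 182
th 1.14 t 0.00 dr[-0.000,0.000,0] tr[0.75,-0.05,-0.05] g 0.47 tip 1,112 clr 34 body z 182
th 1.14 t 0.00 dr[-0.000,0.000,0] tr[0.93,-0.07,-0.05] g 0.51 tip 1,112 clr 37 body z 182
th 1.14 t 0.00 dr[-0.000,0.000,0] tr[1.11,-0.09,-0.05] g 0.55 tip 1,112 clr 41 body z 182
th 1.14 t 0.00 dr[-0.000,0.000,0] tr[1.29,-0.11,-0.05] g 0.60 tip 1,112 clr 44 body z 182
th 1.14 t 0.00 dr[-0.000,0.000,0] tr[1.46,-0.13,-0.05] g 0.64 tip 1,112 clr 47 body z 182
th 1.14 t 0.00 dr[-0.000,0.000,0] tr[1.64,-0.15,-0.05] g 0.68 tip 1,112 clr 51 body z 182
th 1.14 t 0.00 dr[-0.000,0.000,0] tr[1.82,-0.17,-0.05] g 0.72 tip 1,112 clr 54 body z 182
th 1.14 t 0.00 dr[-0.000,0.000,0] tr[2.00,-0.19,-0.05] g 0.76 tip 1,112 clr 57 body z 182
th 1.14 t 0.00 dr[-0.000,0.000,0] tr[2.18,-0.21,-0.05] g 0.80 tip 1,112 clr 60 body z 182
```

```bash
python3 - <<'E'
from plan import *
D=np.load('side_c.npz');S=np.load('scene_c.npz')
o=[]
for cam,(x,y) in((S,(315,215)),(D,(315,190))):
    im=cv2.resize(cam['color'][y:y+80,x:x+80],(400,400),interpolation=cv2.INTER_CUBIC)
    o.append(im)
cv2.imwrite('pics/c2.png',np.hstack(o))
for th in(1.3,1.15,1.0,.9,.8):
    r=[]
    for y in(.0765,-.0765):
        P=w(p,lidpt(-.0494,.036,th,y)); r+=[((proj(S,P)[0]-[315,215])*5).round(0),((proj(D,P)[0]-[315,190])*5+[400,0]).round(0)]
    print(th,'LL S,D',r[0],r[1],'LR',r[2],r[3])
E
```

```text
1.3 LL S,D [ 74. 153.] [528. 283.] LR [341. -24.] [603.  13.]
1.15 LL S,D [ 98. 181.] [569. 300.] LR [365.   2.] [640.  28.]
1.0 LL S,D [122. 212.] [608. 321.] LR [387.  30.] [673.  47.]
0.9 LL S,D [136. 234.] [631. 337.] LR [401.  50.] [694.  62.]
0.8 LL S,D [149. 256.] [653. 354.] LR [413.  71.] [713.  78.]
```

View pics/c2.png

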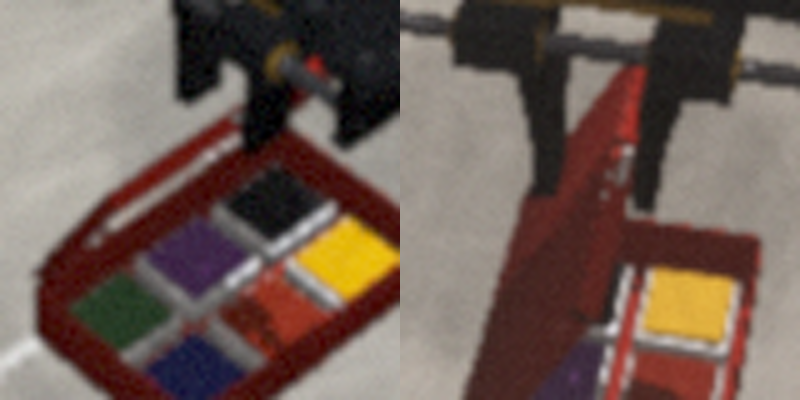

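The enlarged crop puts the lid's left corner at scene (100,192) and side (580,315), which gives theta of about 1.1, as the finger geometry predicted. It is caught and resting. Now I'll open the jaws while holding the front finger's face still, so the rear finger stays well clear.

Request:
{"op": "carry_out", "data": {"dr": [[0, 0, 0], [0, 0, 0], [0, 0, 0], [0, 0, 0], [0, 0, 0], [0, 0, 0], [0, 0, 0], [0, 0, 0], [0, 0, 0], [0, 0, 0], [0, 0, 0], [0, 0, 0], [0, 0, 0], [0, 0, 0], [0, 0, 0], [0, 0, 0]], "translation": [[0, 0, 0], [0.1, 0, 0], [0.3, 0, 0], [0.5, -0.05, 0], [0.7, -0.05, 0], [0.9, -0.1, 0], [1.1, -0.1, 0], [1.2, -0.1, -0.1], [1.4, -0.15, -0.1], [1.6, -0.15, -0.2], [1.8, -0.2, -0.2], [1.9, -0.2, -0.3], [2.1, -0.2, -0.3], [2.1, -0.2, -0.4], [2.1, -0.2, -0.4], [2.1, -0.2, -0.4]], "grip": [0.31, 0.35, 0.39, 0.43, 0.47, 0.51, 0.55, 0.6, 0.64, 0.68, 0.72, 0.76, 0.8, 0.8, 0.8, 0.8]}}

```text
time: 6.57
position: [0.6229, 0.0781, 0.1084]
tool_rot: [0.745, 0.667, -0.0, -0.0]
ft_force: [0.4, -0.3, 0.3]
grip_width: 0.0697
```

```bash
python3 - <<'E'
from plan import *
cmd=np.array([.623,.078,.109])
ths=np.r_[np.linspace(1.10,.70,11),np.linspace(.66,.34,9)]
f=lambda th:np.interp(th,[.34,1.1],[.52,0])
g=lambda th:np.interp(th,[.34,1.1],[.008,.010])
table([(a,g(a),f(a),.07) for a in ths],cmd,0)
print(); a0=.34; T,_=tcp(a0,.008,.52,.07); print(T)
table([(a,np.interp(a,[.05,.34],[.006,.008]),.52,.07) for a in np.linspace(.32,0.0,17)],T.round(3),.52)
E
```

```text
th 1.10 t 0.00 dr[-0.000,-0.000,0] tr[-0.23,0.03,-0.12] g 0.80 tip -2,108 clr 58 body z 178
th 1.06 t 0.03 dr[-0.003,-0.027,0] tr[-0.54,0.06,-0.23] g 0.80 tip -5,106 clr 57 body z 174
th 1.02 t 0.05 dr[-0.006,-0.054,0] tr[-0.84,0.09,-0.36] g 0.80 tip -8,104 clr 57 body z 170
th 0.98 t 0.08 dr[-0.009,-0.082,0] tr[-1.13,0.12,-0.49] g 0.80 tip -11,101 clr 56 body z 166
th 0.94 t 0.11 dr[-0.012,-0.109,0] tr[-1.42,0.15,-0.64] g 0.80 tip -14,99 clr 56 body z 162
th 0.90 t 0.14 dr[-0.014,-0.136,0] tr[-1.70,0.18,-0.80] g 0.80 tip -16,96 clr 55 body z 157
th 0.86 t 0.16 dr[-0.017,-0.163,0] tr[-1.97,0.21,-0.97] g 0.80 tip -19,94 clr 55 body z 153
th 0.82 t 0.19 dr[-0.020,-0.191,0] tr[-2.23,0.24,-1.15] g 0.80 tip -22,91 clr 54 body z 148
th 0.78 t 0.22 dr[-0.023,-0.218,0] tr[-2.49,0.27,-1.34] g 0.80 tip -24,88 clr 54 body z 143
th 0.74 t 0.25 dr[-0.026,-0.245,0] tr[-2.73,0.29,-1.54] g 0.80 tip -26,85 clr 53 body z 138
th 0.70 t 0.27 dr[-0.029,-0.272,0] tr[-2.97,0.32,-1.75] g 0.80 tip -28,82 clr 53 body z 133
th 0.66 t 0.30 dr[-0.032,-0.299,0] tr[-3.20,0.34,-1.97] g 0.80 tip -30,79 clr 52 body z
[... 1620 characters left out ...]
.000,0] tr[-0.40,0.03,-1.85] g 0.80 tip -45,33 clr 38 body z 64
th 0.12 t 0.52 dr[-0.000,-0.000,0] tr[-0.41,0.04,-2.03] g 0.80 tip -45,31 clr 37 body z 62
th 0.10 t 0.52 dr[-0.000,-0.000,0] tr[-0.42,0.04,-2.22] g 0.80 tip -46,29 clr 36 body z 60
th 0.08 t 0.52 dr[-0.000,-0.000,0] tr[-0.43,0.04,-2.41] g 0.80 tip -46,28 clr 34 body z 58
th 0.06 t 0.52 dr[-0.000,-0.000,0] tr[-0.43,0.04,-2.59] g 0.80 tip -46,26 clr 33 body z 57
th 0.04 t 0.52 dr[-0.000,-0.000,0] tr[-0.43,0.04,-2.79] g 0.80 tip -46,24 clr 32 body z 55
th 0.02 t 0.52 dr[-0.000,-0.000,0] tr[-0.42,0.04,-2.98] g 0.80 tip -46,22 clr 31 body z 53
th 0.00 t 0.52 dr[-0.000,-0.000,0] tr[-0.40,0.03,-3.18] g 0.80 tip -45,20 clr 30 body z 51
```

Request:
{"op": "carry_out", "data": {"dr": [[0, 0, 0], [-0.003, -0.027, 0], [-0.006, -0.054, 0], [-0.009, -0.082, 0], [-0.012, -0.109, 0], [-0.014, -0.136, 0], [-0.017, -0.163, 0], [-0.02, -0.191, 0], [-0.023, -0.218, 0], [-0.026, -0.245, 0], [-0.029, -0.272, 0], [-0.032, -0.3, 0], [-0.035, -0.327, 0], [-0.038, -0.354, 0], [-0.041, -0.381, 0], [-0.043, -0.408, 0], [-0.046, -0.435, 0], [-0.049, -0.463, 0], [-0.052, -0.49, 0], [-0.055, -0.517, 0]], "translation": [[-0.2, 0, -0.1], [-0.55, 0.05, -0.25], [-0.85, 0.1, -0.35], [-1.15, 0.1, -0.5], [-1.4, 0.15, -0.65], [-1.7, 0.2, -0.8], [-1.95, 0.2, -0.95], [-2.25, 0.25, -1.15], [-2.5, 0.25, -1.35], [-2.75, 0.3, -1.55], [-2.95, 0.3, -1.75], [-3.2, 0.35, -1.95], [-3.4, 0.35, -2.2], [-3.6, 0.4, -2.45], [-3.8, 0.4, -2.7], [-4.0, 0.45, -2.95], [-4.2, 0.45, -3.2], [-4.35, 0.45, -3.45], [-4.5, 0.5, -3.75], [-4.6, 0.5, -4.0]], "grip": [0.8, 0.8, 0.8, 0.8, 0.8, 0.8, 0.8, 0.8, 0.8, 0.8, 0.8, 0.8, 0.8, 0.8, 0.8, 0.8, 0.8, 0.8, 0.8, 0.8]}}

```text
time: 8.23
position: [0.581, 0.0788, 0.0764]
tool_rot: [0.726, 0.647, 0.15, 0.177]
ft_force: [-1.5, 0.4, -0.1]
grip_width: 0.0697
```

```bash
python3 pic.py d; python3 - <<'E'
from plan import *
from rig import robot
D=np.load('side_d.npz');S=np.load('scene_d.npz')
o=robot.get_obs();print(o['tool_rot'])
Rm=R.from_quat(o['tool_rot']).as_matrix(); m=np.array(o['position']); j=Rm[:,1]*np.sign(Rm[0,1])
T=m-j*o['grip_width']/2; d=T-[p[0],p[1],0]; print('tip tin',c*d[0]+s_*d[1],-s_*d[0]+c*d[1],d[2])
f=lambda P:print(((proj(D,P)[0]-[275,150])*3.0769+[400,0]).round(0),((proj(S,P)[0]-[290,160])*3.0769).round(0))
print('front tip in, out');f(T);f(T-j*.015)
for th in(.25,.34,.43):
    print(th,'LL LR tab');[f(w(p,lidpt(-.0494,.036,th,y))) for y in(.0765,-.0765,0)]
E
```

```text
8.2333 [0.581  0.0788 0.0764] [-1.47266475  0.35456905 -0.0824703 ] 0.06970706159485647
[0.72538007 0.64789661 0.15046562 0.17723944]
tip tin -0.03729535269390852 -0.0033543501091361293 0.060909822552971046
front tip in, out
[726. 310.] [272. 329.]
[747. 321.] [285. 347.]
0.25 LL LR tab
[723. 407.] [196. 399.]
[754. 235.] [353. 283.]
[739. 316.] [277. 339.]
0.34 LL LR tab
[719. 396.] [194. 388.]
[751. 224.] [352. 272.]
[736. 305.] [276. 328.]
0.43 LL LR tab
[714. 385.] [190. 377.]
[746. 213.] [350. 261.]
[731. 294.] [273. 317.]
```

View pics/d.png

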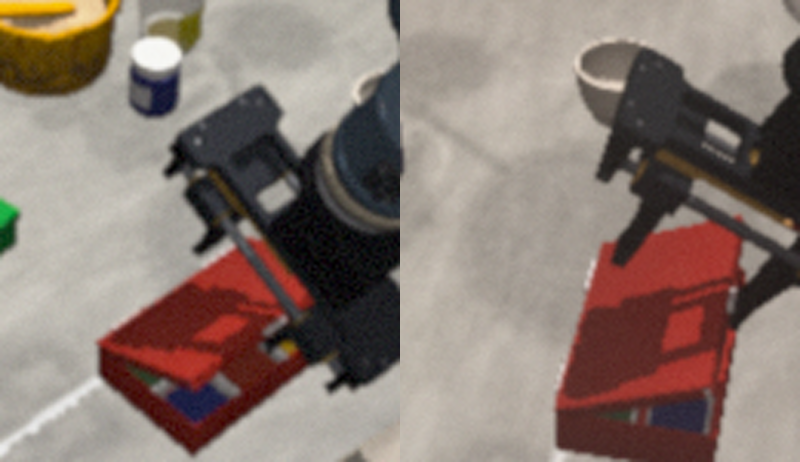

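Scene and side both show the lid resting on the front finger, about 0.35 open, with the tab near side (735,300) and the fingertip at (735,325). The arm was still catching up with the last rows. I'll settle and ease the tip to just above the rim, then check from near.

Request:
{"op": "carry_out", "data": {"dr": [[0, 0, 0], [0, 0, 0], [0, 0, 0], [0, 0, 0], [0, 0, 0], [0, 0, 0], [0, 0, 0], [0, 0, 0], [0, 0, 0], [0, 0, 0], [0, 0, 0], [0, 0, 0], [0, 0, 0], [0, 0, 0]], "translation": [[0, 0, 0], [0, 0, 0], [0, 0, 0], [-0.1, 0, -0.15], [-0.15, 0, -0.3], [-0.2, 0, -0.45], [-0.3, 0, -0.6], [-0.4, 0.05, -0.7], [-0.45, 0.05, -0.8], [-0.5, 0.05, -0.95], [-0.6, 0.05, -1.1], [-0.6, 0.05, -1.1], [-0.6, 0.05, -1.1], [-0.6, 0.05, -1.1]], "grip": [0.8, 0.8, 0.8, 0.8, 0.8, 0.8, 0.8, 0.8, 0.8, 0.8, 0.8, 0.8, 0.8, 0.8]}}

```text
time: 9.5
position: [0.5775, 0.0796, 0.0668]
tool_rot: [0.726, 0.647, 0.151, 0.177]
ft_force: [0.0, -0.9, -0.0]
grip_width: 0.0701
```

```bash
cat > pic2.py <<'E'
import sys
from rig import robot
from plan import *
n=sys.argv[1]; o=robot.get_obs()
Rm=R.from_quat(o['tool_rot']).as_matrix(); m=np.array(o['position']); j=Rm[:,1]*np.sign(Rm[0,1])
T=m-j*o['grip_width']/2; d=T-[p[0],p[1],0]
print(o['time'],m.round(4),'f',np.round(o['ft_force'],1),'tilt',np.arcsin(j[2]).round(3),'tip tin mm',(1000*np.array([c*d[0]+s_*d[1],-s_*d[0]+c*d[1],d[2]])).round(1))
out=[]
for cam,(x,y) in(('scene',(340,225)),('side',(335,200))):
    k=robot.camera(cam); np.savez(f'{cam}_{n}.npz',**k)
    out.append(cv2.resize(k['color'][y:y+100,x:x+66],(396,600),interpolation=cv2.INTER_CUBIC))
    f=lambda P:((proj(k,P)[0]-[x,y])*6+[396*(cam=='side'),0]).round(0).tolist()
    print(cam,'tip in L/M/R',[f(T+Rm[:,0]*q) for q in(-.0095,0,.0095)])
    print(' rim FL FM FR',[f(w(p,(-.0475,q,.034))) for q in(.075,0,-.075)],'bot FL FM',[f(w(p,(-.0475,q,0))) for q in(.075,0)])
    for th in(.05,.1,.15,.2): print(' ',th,'LL LR tab',[f(w(p,lidpt(-.0494,.036,th,q))) for q in(.0765,-.0765)],f(w(p,lidpt(-.0524,.031,th))))
cv2.imwrite(f'pics/{n}.png',np.hstack(out))
E
python3 pic2.py e
```

```text
9.5 [0.5775 0.0796 0.0668] f [ 0.  -0.9 -0. ] tilt 0.471 tip tin mm [-41.4  -3.   50.9]
scene tip in L/M/R [[254.0, 264.0], [235.0, 278.0], [216.0, 292.0]]
 rim FL FM FR [[84.0, 439.0], [237.0, 324.0], [380.0, 217.0]] bot FL FM [[77.0, 501.0], [227.0, 386.0]]
  0.05 LL LR tab [[85.0, 432.0], [389.0, 204.0]] [248.0, 329.0]
  0.1 LL LR tab [[85.0, 422.0], [390.0, 194.0]] [249.0, 318.0]
  0.15 LL LR tab [[85.0, 411.0], [390.0, 183.0]] [249.0, 308.0]
  0.2 LL LR tab [[84.0, 400.0], [390.0, 172.0]] [249.0, 297.0]
side tip in L/M/R [[686.0, 309.0], [682.0, 330.0], [677.0, 351.0]]
 rim FL FM FR [[664.0, 554.0], [695.0, 378.0], [722.0, 222.0]] bot FL FM [[654.0, 629.0], [685.0, 454.0]]
  0.05 LL LR tab [[671.0, 542.0], [730.0, 204.0]] [711.0, 376.0]
  0.1 LL LR tab [[671.0, 530.0], [730.0, 193.0]] [712.0, 364.0]
  0.15 LL LR tab [[670.0, 519.0], [729.0, 181.0]] [712.0, 352.0]
  0.2 LL LR tab [[668.0, 507.0], [728.0, 169.0]] [711.0, 340.0]
```

View pics/e.png

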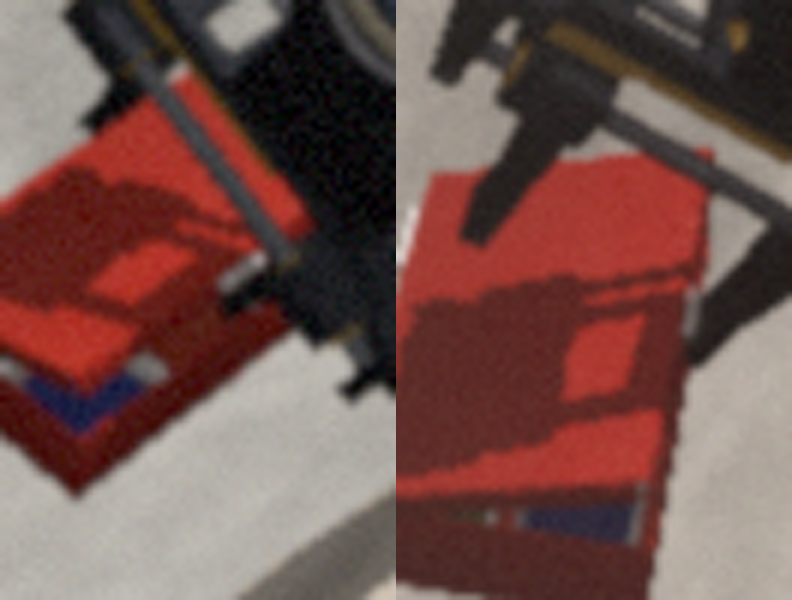

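The arm stopped short of the command (tilt 0.47 instead of 0.52, z 9 mm high) with no contact force, so a joint may be at its range. The lid still rests on the finger at about 0.27. The lid's right corner, side (713,150), and the tab (692,308) lie 2 px nearer the tin than predicted, so I'll refit the pose on tray corners and the current lid, and check the joints.

```bash
python3 - <<'E'
from plan import *
from rig import robot
from scipy.optimize import least_squares
o=robot.get_obs(); print('q',np.round(o['q'],3),o['position'])
S=np.load('scene_e.npz');D=np.load('side_e.npz'); a,b=.0475,.075
P={'FLb':(-a,b,0),'BLb':(a,b,0),'FRb':(-a,-b,0),'FRr':(-a,-b,.034),'BRr':(a,-b,.034),'FLr':(-a,b,.034)}
s={'FLb':(193,391),'BLb':(95,307),'FRb':(353,266),'FRr':(357,242),'BRr':(253,163)}
d={'BRr':(188,152),'FRr':(340,175),'FLb':(304,395),'BLb':(138,368)}
def res(v,show=0):
    r=[]
    for cam,m,off in((S,s,(295,190)),(D,d,(285,185))):
        for k,uv in m.items():
            e=proj(cam,w(v,P[k]))[0]-(np.array(uv)/3.3333+off); r+=list(e)
            if show: print(k,e.round(1))
    for cam,uv,off,q in((S,(78,392),(340,225),(-.0494,.036,.0765)),(D,(713-396,150),(335,200),(-.0494,.036,-.0765)),(D,(664-396,487),(335,200),(-.0494,.036,.0765)),):
        e=proj(cam,w(v,lidpt(q[0],q[1],v[3],q[2])))[0]-(np.array(uv)/6+off); r+=list(e)
        if show: print('lid',e.round(1))
    return r
f=least_squares(res,[*p,.3],loss='soft_l1'); print(p,f.x); res(f.x,1); np.save('tin2.npy',f.x[:3])
E
```

```text
q [-0.029  0.658  2.009 -1.429  0.049  1.503] [0.57734337 0.07953452 0.06674955]
[ 0.58792446  0.08175611 -0.10594321] [ 0.58963772  0.08120821 -0.09548055  0.26043622]
FLb [-0.1  0.6]
BLb [-2.3 -0.7]
FRb [-0.2  0.8]
FRr [ 0.6 -2.3]
BRr [-0.6 -2.1]
BRr [-0.3 -0.8]
FRr [ 1.2 -1. ]
FLb [1.3 0.9]
BLb [-0.2  0.6]
lid [ 0.5 -1.5]
lid [0.7 0.4]
lid [-0.4  0.4]
```

q5 is at 0.05 and q4 at -1.43, both essentially at their limits: at 0.47 tilt the tool lies along the forearm. I'll take some tilt off, pivoting about the front fingertip. A small step first, to see which pose the shifts count from.

Request:
{"op": "carry_out", "data": {"dr": [[0.003, 0.03, 0], [0.006, 0.06, 0], [0.009, 0.09, 0], [0.011, 0.12, 0], [0.011, 0.12, 0], [0.011, 0.12, 0], [0.011, 0.12, 0], [0.011, 0.12, 0]], "translation": [[0.05, 0, -0.1], [0.1, 0, -0.2], [0.1, 0, -0.3], [0.2, 0, -0.4], [0.2, 0, -0.4], [0.2, 0, -0.4], [0.2, 0, -0.4], [0.2, 0, -0.4]], "grip": [0.8, 0.8, 0.8, 0.8, 0.8, 0.8, 0.8, 0.8]}}

```text
time: 10.27
position: [0.5794, 0.0797, 0.0628]
tool_rot: [0.735, 0.655, 0.111, 0.134]
ft_force: [-0.5, 0.7, -0.1]
grip_width: 0.0696
```

```bash
cat > st.py <<'E'
from rig import robot
from h import *
p=np.load('tin2.npy'); c,s_=np.cos(p[2]),np.sin(p[2])
def theta(tx,tz,t):  # lid angle held by front finger with tip (tx,tz), tilt t
    for th in np.arange(0,1.2,.002):
        ok=True
        for x,z in((-.0494,.025),(-.0474,.025),(-.0524,.02925)):
            v=lidpt(x,z,th)[[0,2]]-[tx,tz]
            if v@[-np.sin(t),np.cos(t)]>=0 and v@[np.cos(t),np.sin(t)]<0: ok=False
        if ok: return th
if __name__=='__main__':
    o=robot.get_obs(); Rm=R.from_quat(o['tool_rot']).as_matrix(); m=np.array(o['position']); j=Rm[:,1]*np.sign(Rm[0,1])
    T=m-j*o['grip_width']/2; d=T-[p[0],p[1],0]; t=np.arcsin(j[2]); tx=c*d[0]+s_*d[1]
    print('t',o['time'],'q',np.round(o['q'],2),'pos',m.round(4),'f',np.round(o['ft_force'],1),'tilt',t.round(3),'jaw yaw',np.arctan2(j[1],j[0]).round(3))
    print('tip tin mm',(1000*np.array([tx,-s_*d[0]+c*d[1],d[2]])).round(1),'theta',theta(tx,d[2],t))
E
python3 st.py
```

```text
t 10.2667 q [-0.03  0.65  1.92 -0.18  0.23  0.25] pos [0.5794 0.0797 0.0628] f [-0.5  0.7 -0.1] tilt 0.349 jaw yaw -0.113
tip tin mm [-42.7  -1.9  50.9] theta 0.0
```

The shifts count from the reached pose, and the joints are now well inside their ranges. I'll fix the contact model (scan from above) and plan the rest at tilt 0.35 down to 0.30.

```bash
python3 - <<'E'
s=open('st.py').read()
s=s.replace("for th in np.arange(0,1.2,.002):","for th in np.arange(.8,-.002,-.002):").replace("if ok: return th","if not ok: return round(th+.002,3)\n    return 0.")
open('st.py','w').write(s)
E
python3 st.py; python3 - <<'E'
from st import *
for t in(.35,.3):
  print(t,[(x,z,float(theta(x/1e3,z/1e3,t))) for x,z in((-42.7,50.9),(-44,47),(-46,43),(-48,40),(-50,37),(-50,33),(-50,29),(-50,25),(-50,22),(-48,25),(-51.5,25),(-51.5,22))])
E
```

```text
t 10.2667 q [-0.03  0.65  1.92 -0.18  0.23  0.25] pos [0.5794 0.0797 0.0628] f [-0.5  0.7 -0.1] tilt 0.349 jaw yaw -0.113
tip tin mm [-42.7  -1.9  50.9] theta 0.356
0.35 [(-42.7, 50.9, 0.358), (-44, 47, 0.312), (-46, 43, 0.25), (-48, 40, 0.194), (-50, 37, 0.132), (-50, 33, 0.1), (-50, 29, 0.064), (-50, 25, 0.026), (-50, 22, 0.0), (-48, 25, 0.078), (-51.5, 25, 0.0), (-51.5, 22, 0.0)]
0.3 [(-42.7, 50.9, 0.366), (-44, 47, 0.32), (-46, 43, 0.262), (-48, 40, 0.206), (-50, 37, 0.14), (-50, 33, 0.108), (-50, 29, 0.076), (-50, 25, 0.038), (-50, 22, 0.006), (-48, 25, 0.096), (-51.5, 25, 0.0), (-51.5, 22, 0.0)]
```

The image puts the finger about 3 mm further forward (-x) than the model does (the lid angle and the visible tip agree), so I'll allow for that. Next I'll ease down to just above the rim and look from near.

Request:
{"op": "carry_out", "data": {"dr": [[0, 0, 0], [0, 0, 0], [0, 0, 0], [0, 0, 0], [0, 0, 0], [0, 0, 0], [0, 0, 0], [0, 0, 0], [0, 0, 0], [0, 0, 0]], "translation": [[-0.05, 0, -0.15], [-0.1, 0, -0.3], [-0.15, 0, -0.45], [-0.2, 0, -0.6], [-0.3, 0, -0.8], [-0.35, 0, -0.95], [-0.4, 0, -1.1], [-0.4, 0, -1.1], [-0.4, 0, -1.1], [-0.4, 0, -1.1]], "grip": [0.8, 0.8, 0.8, 0.8, 0.8, 0.8, 0.8, 0.8, 0.8, 0.8]}}

```text
time: 11.1
position: [0.5747, 0.0795, 0.0515]
tool_rot: [0.735, 0.656, 0.111, 0.134]
ft_force: [-1.2, -0.7, 0.3]
grip_width: 0.0698
```

```bash
python3 st.py; sed -i "s/from plan import \*/from plan import *\np=np.load('tin2.npy');c,s_=np.cos(p[2]),np.sin(p[2])/" pic2.py; python3 pic2.py f
```

```text
t 11.1 q [-0.03  0.67  1.93 -0.21  0.19  0.28] pos [0.5747 0.0795 0.0515] f [-1.2 -0.7  0.3] tilt 0.349 jaw yaw -0.111
tip tin mm [-47.6  -2.6  39.5] theta 0.2
11.1 [0.5747 0.0795 0.0515] f [-1.2 -0.7  0.3] tilt 0.349 tip tin mm [-47.6  -2.6  39.5]
scene tip in L/M/R [[261.0, 292.0], [242.0, 306.0], [223.0, 320.0]]
 rim FL FM FR [[83.0, 436.0], [235.0, 320.0], [376.0, 212.0]] bot FL FM [[77.0, 498.0], [225.0, 382.0]]
  0.05 LL LR tab [[85.0, 429.0], [385.0, 199.0]] [246.0, 324.0]
  0.1 LL LR tab [[85.0, 419.0], [386.0, 189.0]] [247.0, 314.0]
  0.15 LL LR tab [[85.0, 408.0], [386.0, 178.0]] [247.0, 304.0]
  0.2 LL LR tab [[83.0, 397.0], [386.0, 167.0]] [247.0, 293.0]
side tip in L/M/R [[696.0, 336.0], [692.0, 357.0], [688.0, 378.0]]
 rim FL FM FR [[661.0, 551.0], [690.0, 375.0], [715.0, 219.0]] bot FL FM [[651.0, 626.0], [680.0, 451.0]]
  0.05 LL LR tab [[668.0, 539.0], [723.0, 201.0]] [706.0, 373.0]
  0.1 LL LR tab [[668.0, 528.0], [723.0, 190.0]] [707.0, 361.0]
  0.15 LL LR tab [[667.0, 516.0], [722.0, 178.0]] [707.0, 349.0]
  0.2 LL LR tab [[665.0, 504.0], [720.0, 166.0]] [706.0, 337.0]
```

View pics/f.png

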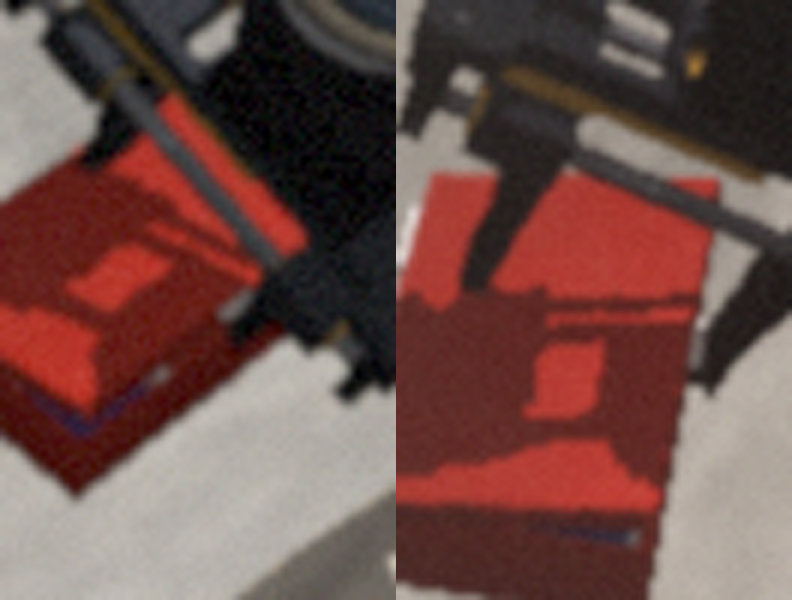

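The lid is down to about 0.14 (side-view corners at (718,180) and (662,512)). The tip at side (690,380) lies about 2.5 mm behind the tab's front face (705,345) and about 2 mm clear of the front wall. Now I'll lower it straight down.

Request:
{"op": "carry_out", "data": {"dr": [[0, 0, 0], [0, 0, 0], [0, 0, 0], [0, 0, 0], [0, 0, 0], [0, 0, 0], [0, 0, 0], [0, 0, 0], [0, 0, 0], [0, 0, 0]], "translation": [[0, 0, -0.1], [0, 0, -0.25], [0, 0, -0.4], [0, 0, -0.5], [0, 0, -0.6], [0, 0, -0.7], [0, 0, -0.85], [0, 0, -1.0], [0, 0, -1.0], [0, 0, -1.0]], "grip": [0.8, 0.8, 0.8, 0.8, 0.8, 0.8, 0.8, 0.8, 0.8, 0.8]}}

```text
time: 12.03
position: [0.574, 0.0796, 0.0411]
tool_rot: [0.735, 0.656, 0.11, 0.133]
ft_force: [-4.8, 1.0, 0.3]
grip_width: 0.0697
```

```bash
python3 st.py
```

```text
t 12.0333 q [-0.03  0.69  1.94 -0.24  0.17  0.31] pos [0.574  0.0796 0.0411] f [-4.8  1.   0.3] tilt 0.347 jaw yaw -0.111
tip tin mm [-48.2  -2.6  29.2] theta 0.11
```

The wrist reads -4.8 N in x, so the tip is leaning on the tin's front. I'll ease it off forwards by 1 mm straight away.

Request:
{"op": "carry_out", "data": {"dr": [[0, 0, 0], [0, 0, 0], [0, 0, 0], [0, 0, 0]], "translation": [[-0.05, 0, 0], [-0.1, 0, 0], [-0.1, 0, 0], [-0.1, 0, 0]], "grip": [0.8, 0.8, 0.8, 0.8]}}

```text
time: 12.37
position: [0.574, 0.0796, 0.0416]
tool_rot: [0.735, 0.656, 0.111, 0.134]
ft_force: [-4.3, 1.1, -0.6]
grip_width: 0.0696
```

```bash
python3 st.py; python3 pic2.py g
```

```text
t 12.3667 q [-0.03  0.69  1.94 -0.25  0.17  0.32] pos [0.574  0.0796 0.0416] f [-4.3  1.1 -0.6] tilt 0.349 jaw yaw -0.111
tip tin mm [-48.1  -2.6  29.7] theta 0.114
12.3667 [0.574  0.0796 0.0416] f [-4.3  1.1 -0.6] tilt 0.349 tip tin mm [-48.1  -2.6  29.7]
scene tip in L/M/R [[259.0, 311.0], [240.0, 325.0], [221.0, 339.0]]
 rim FL FM FR [[83.0, 436.0], [235.0, 320.0], [376.0, 212.0]] bot FL FM [[77.0, 498.0], [225.0, 382.0]]
  0.05 LL LR tab [[85.0, 429.0], [385.0, 199.0]] [246.0, 324.0]
  0.1 LL LR tab [[85.0, 419.0], [386.0, 189.0]] [247.0, 314.0]
  0.15 LL LR tab [[85.0, 408.0], [386.0, 178.0]] [247.0, 304.0]
  0.2 LL LR tab [[83.0, 397.0], [386.0, 167.0]] [247.0, 293.0]
side tip in L/M/R [[695.0, 359.0], [691.0, 380.0], [687.0, 401.0]]
 rim FL FM FR [[661.0, 551.0], [690.0, 375.0], [715.0, 219.0]] bot FL FM [[651.0, 626.0], [680.0, 451.0]]
  0.05 LL LR tab [[668.0, 539.0], [723.0, 201.0]] [706.0, 373.0]
  0.1 LL LR tab [[668.0, 528.0], [723.0, 190.0]] [707.0, 361.0]
  0.15 LL LR tab [[667.0, 516.0], [722.0, 178.0]] [707.0, 349.0]
  0.2 LL LR tab [[665.0, 504.0], [720.0, 166.0]] [706.0, 337.0]
```

View pics/g.png

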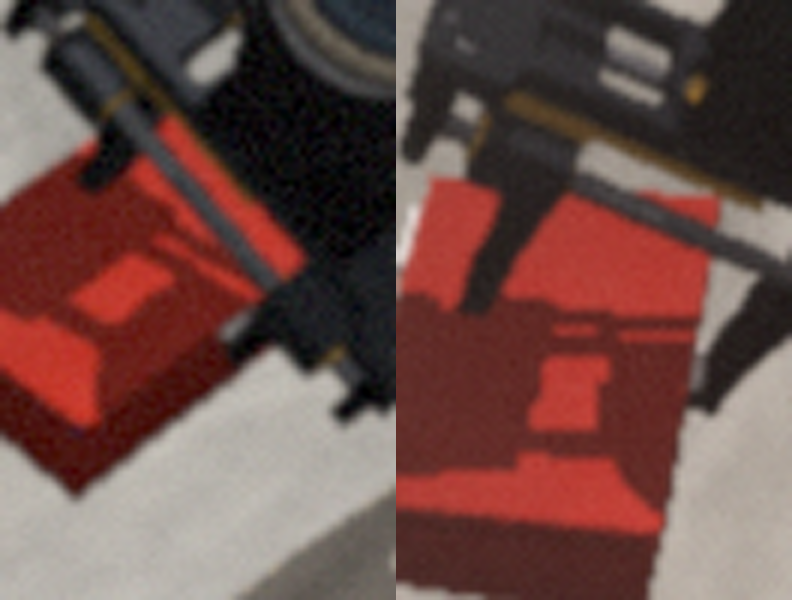

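The lid is at about 0.07 (side corners (718,195) and (662,530)). The tip is still held under the tab at (690,405), and the push on the tin's front has barely eased. I'll ease off another millimetre and read the force.

Request:
{"op": "carry_out", "data": {"dr": [[0, 0, 0], [0, 0, 0], [0, 0, 0], [0, 0, 0]], "translation": [[-0.03, 0, 0], [-0.07, 0, 0], [-0.1, 0, 0], [-0.1, 0, 0]], "grip": [0.8, 0.8, 0.8, 0.8]}}

```text
time: 12.8
position: [0.5739, 0.0795, 0.0419]
tool_rot: [0.735, 0.656, 0.112, 0.135]
ft_force: [-1.9, 0.3, 0.8]
grip_width: 0.0699
```

```bash
python3 st.py
```

```text
t 12.8 q [-0.03  0.69  1.94 -0.25  0.16  0.32] pos [0.5739 0.0795 0.0419] f [-1.9  0.3  0.8] tilt 0.351 jaw yaw -0.111
tip tin mm [-48.3  -2.6  29.9] theta 0.112
```

Request:
{"op": "carry_out", "data": {"dr": [[0, 0, 0], [0, 0, 0], [0, 0, 0], [0, 0, 0], [0, 0, 0], [0, 0, 0], [0, 0, 0], [0, 0, 0], [0, 0, 0], [0, 0, 0], [0, 0, 0], [0, 0, 0]], "translation": [[-0.05, 0, -0.05], [-0.1, 0, -0.1], [-0.1, 0, -0.2], [-0.12, 0, -0.3], [-0.14, 0, -0.4], [-0.16, 0, -0.5], [-0.18, 0, -0.6], [-0.2, 0, -0.7], [-0.2, 0, -0.8], [-0.2, 0, -0.8], [-0.2, 0, -0.8], [-0.2, 0, -0.8]], "grip": [0.8, 0.8, 0.8, 0.8, 0.8, 0.8, 0.8, 0.8, 0.8, 0.8, 0.8, 0.8]}}

```text
time: 13.8
position: [0.5711, 0.0796, 0.0336]
tool_rot: [0.735, 0.656, 0.111, 0.134]
ft_force: [-0.2, -0.1, -0.1]
grip_width: 0.0701
```

```bash
python3 st.py
```

```text
t 13.8 q [-0.03  0.71  1.95 -0.29  0.14  0.36] pos [0.5711 0.0796 0.0336] f [-0.2 -0.1 -0.1] tilt 0.349 jaw yaw -0.111
tip tin mm [-51.2  -2.9  21.6] theta 0.0
```

The force is gone. I'll slide the finger out slowly from under the tab, then back away and up.

Request:
{"op": "carry_out", "data": {"dr": [[0, 0, 0], [0, 0, 0], [0, 0, 0], [0, 0, 0], [0, 0, 0], [0, 0, 0], [0, 0, 0], [0, 0, 0], [0, 0, 0], [0, 0, 0], [0, 0, 0], [0, 0, 0], [0, 0, 0], [0, 0, 0], [0, 0, 0], [0, 0, 0], [0, 0, 0], [0, 0, 0]], "translation": [[-0.05, 0, 0], [-0.1, 0, 0], [-0.15, 0, 0], [-0.2, 0, 0], [-0.25, 0, 0], [-0.3, 0, 0], [-0.4, 0, 0], [-0.6, 0, 0], [-1, 0.1, 0], [-1.5, 0.2, 0], [-2, 0.2, 0.2], [-2.5, 0.3, 1], [-3, 0.3, 2], [-3.5, 0.4, 4], [-4, 0.4, 6], [-4.5, 0.5, 8], [-5, 0.5, 11], [-6, 0.5, 14]], "grip": [0.8, 0.8, 0.8, 0.8, 0.8, 0.8, 0.8, 0.8, 0.8, 0.8, 0.8, 0.8, 0.8, 0.8, 0.8, 0.8, 0.8, 0.8]}}

```text
time: 15.3
position: [0.5107, 0.0845, 0.1744]
tool_rot: [0.735, 0.656, 0.111, 0.134]
ft_force: [1.2, -1.1, 0.7]
grip_width: 0.0697
```

Request:
{"op": "carry_out", "data": {"dr": [[0, 0, 0], [0, 0, 0], [0, 0, 0], [0, 0, 0], [0, 0, 0], [0, 0, 0], [0, 0, 0], [0, 0, 0], [0, 0, 0]], "translation": [[0, 0, 3], [0, 0, 6], [0, 0, 9], [-2, 0, 10], [-4, 0, 10], [-6, 0, 10], [-6, 0, 10], [-6, 0, 10], [-6, 0, 10]], "grip": [0.8, 0.8, 0.8, 0.8, 0.8, 0.8, 0.8, 0.8, 0.8]}}

```text
time: 16.05
position: [0.4519, 0.0845, 0.274]
tool_rot: [0.735, 0.656, 0.111, 0.135]
ft_force: [0.3, -0.5, 0.4]
grip_width: 0.0699
```

```bash
python3 st.py; python3 - <<'E'
from rig import robot
from h import *
p=np.load('tin2.npy'); out=[]
for cam,(x,y),(W,H) in(('scene',(230,160),(210,190)),('side',(240,140),(150,190))):
    k=robot.camera(cam); z=600/H/1.3; out.append(cv2.resize(k['color'][y:y+H,x:x+W],None,fx=2.2,fy=2.2,interpolation=cv2.INTER_CUBIC))
    for th in(0,.05): print(cam,th,'LL LR',[((proj(k,w(p,lidpt(-.0494,.036,th,q)))[0]-[x,y])*2.2+[462*(cam=='side'),0]).round(0) for q in(.0765,-.0765)])
cv2.imwrite('pics/end.png',np.hstack(out))
E
```

```text
t 16.05 q [-0.03  0.11  1.99 -0.06  0.69  0.13] pos [0.4519 0.0845 0.274 ] f [ 0.3 -0.5  0.4] tilt 0.351 jaw yaw -0.111
tip tin mm [-170.3   -9.4  262. ] theta 0.0
scene 0 LL LR [array([273., 304.]), array([383., 220.])]
scene 0.05 LL LR [array([273., 300.]), array([383., 216.])]
side 0 LL LR [array([771., 334.]), array([790., 210.])]
side 0.05 LL LR [array([771., 330.]), array([791., 206.])]
```

View pics/end.png

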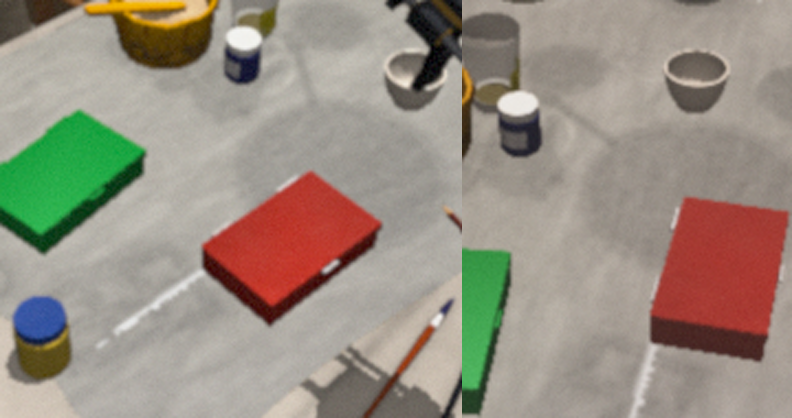

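The tin is fully shut: its lid corners, scene (272,305) and (382,222), match the 0 rad prediction. It stands where it was, with the pots and cup unmoved and the hand clear, so I'm handing in.

```bash
python3 -c "
from rig import robot
print(robot.hand_in())"
```

```text
the job is handed in; nothing more can be done
None
```

The red tin is shut and handed in at 16 s; no verdict came back. I tipped the lid forward with the rear finger and caught it on the front finger at about 1.1 rad, where it rested. I then lowered it on that finger and slid out from under the tab.

**Last checks:**
- In the final picture the lid corners match the prediction for 0 rad to within 1–2 px. One to two px is roughly a 0.02 rad lid angle.
- The tin, both pots and the cup look unmoved.
- The hand is clear, with its fingertip about 26 cm up.

**What did not go to plan:**
- **Arm limit:** at 0.47 rad tilt, two wrist joints reached the end of their range and the arm stopped short. I reduced the tilt to 0.35 to continue.
- **Position disagreement:** my calculated finger position and the images differed by up to about 3 mm. I went by the images.
- **Push on the tin:** the tip leaned on the tin's front, with about 4.8 N at the wrist, until I eased it off. That is below the 8 N limit at every reading I took, but I only read the force at the end of each move.
- **Lid speed:** I never measured it directly. I kept the commanded lowering well under 1 rad/s. The last step from about 0.07 rad to shut is inferred, because I took no picture between then and the final one.

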